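# Draw the chest bolt with the hook rod

## Task

The slide bolt on the lid of the grey steel chest at the back is out of reach: take the hooked rod from its wooden rest, hook it behind the bolt's turned-up lug and draw the bolt towards you, fully back to its stop. Keep a steady pull of about 10 N on it against the stop for a second to be sure it is home, but never push or pull on chest or bolt with more than 20 N and keep the gripper itself off them. Then lay the rod back in both slots of its rest, hook hanging down, let go of it, and do not push or knock over the things standing around.

Things in the scene. Friction and masses are not known exactly. Their poses are not given: they have to be found in the camera images.
- chest: Low grey steel chest, fixed, 220 (x) x 220 (y) x 91 mm high; origin at the middle of the lower edge of its front, which faces the robot; x axis back along the bolt. On its lid at y = 0 lies the bolt's plate with two guide straps (12 mm long in x, 26 wide, tops at z = 112 mm) at x = 55 and 163 mm, give or take 10 mm; a like keeper stands at x = 205 mm.
- bolt (a joint): How far the slide bolt is drawn (m): 0 locked, 0.045 at its rigid stop, growing towards the robot (chest -x). 12 mm bar along chest x, with one upright flat lug between the straps (6 mm in x, 30 in y, top at z = 136 mm; bar top z = 107). 4 N friction, no spring, stays where left. Behind the lug (+x) at least 39 mm are free to the rear strap.
- bolt_mid (a point): Point of the chest (x = 115, y = 0, z = 101 mm in its frame) on the bar's axis. With the bolt locked the middle of the lug stands over it, but only give or take 10 mm along x: the bolt's plate is screwed down through long slots and its true place, and so the lug's and the stop's, is not measured: find them by touch or sight. Axes as the chest's.
- rod_grip (a point): Grip centre and balance point of the loose hooked rod (0.2 kg); x axis from handle to hook, z up. Black flat-sided handle 16 mm wide (y), 24 high (z), from x = -80 to +40 mm, then a steel shaft of 8 mm diameter on the same axis to x = 250 mm, where it turns down (-z) into a leg of 8 mm diameter. Starts 80 mm above the table.
- rod_hook (a point): The lower end of the hook's leg: at x = +250, y = 0, z = -49 mm from rod_grip in the rod's axes (leg axis at x = 250 mm).
- rest_seat (a point): Point of the fixed wooden rest (170 x 70 mm board), 80 mm above the table, where the rod's grip centre lies, give or take 10 mm along x; x axis from handle to hook. Two posts 16 mm thick: at x = -62 mm, slot 22 mm wide, floor 12 mm below this point, for the handle; at x = +66 mm, slot 14 mm wide, floor 4 mm below, for the shaft. Flared mouths open upward, ending 15 mm above the point.
- bottle: Thinner bottle, 45 x 67 x 132 mm, standing loose, bystander; origin at its underside.
- jar: Small paint jar, 34 x 34 x 56 mm, standing loose, bystander; origin at its underside.
- cup: Small mixing cup, 43 x 43 x 32 mm, standing loose, bystander; origin at its underside.
There are look-alikes about, which are no part of the job. Of the things that look like the part that bears rest_seat, the larger one is meant.

How it is judged:
By the outcome, as a careful person would: the job done as asked, in the order asked, and still so for the second after the job is handed in, with the robot touching nothing.
It also fails if it takes over 72 s, if anything falls off the work surface, if the arm or the gripper's body presses on something with over 40 N, if the wrist force passes 120 N, or if a joint passes its speed limit or range.

## Robot

A 7-joint arm with a two-finger parallel gripper is mounted at the origin on a cart in front of the work surface, level with it; the furniture and walls round the work are solid. World frame = base frame: x ahead of the robot, y to its left, z up, the work surface at z = 0. Lengths are in mm, angles in rad, forces in N, time in s.
With the tool pointing down it reaches from about 425 to 875 mm from the base axis. Payload 9.9 kg.
Tool frame: the origin (TCP) lies midway between the tips of the shut fingers; the grasp point (between the pads) lies 19 mm behind it; z points along the fingers, y is the line along which they close (so a half turn about z gives the same grasp; the last joint's range is limited). The gripper opens to 85 mm and grips with 20 to 120 N. Pads are 22 mm wide; open, the fingers measure 114 mm over their backs; the gripper's body (76 mm by 85 mm) begins 54 mm behind the grasp point. The pads swing forward as they close: fully open they stand 13 mm farther back than shut.
Start: joints at [-1.33, 0.576, 0.025, 1.437, -0.015, 1.129, -0.057], TCP at [215.398, 639.713, 231.289] pointing down, gripper open.
Joint ranges: [-2.76, 2.76], [-0.34, 2.15], [-1.52, 1.57], [0.19, 2.46], [-1.09, 4.23], [0.17, 1.99], [-2.82, 2.82]. Speed limits (rad/s): [2.22, 2.22, 3.01, 3.01, 3.14, 3.14, 3.14].

## Interface

Orientations are given as a unit quaternion [x, y, z, w].
In Python, from bench import readout, eyes, robot, models gives the robot as it stands.
- The arm moves only by the tool carry_out, never from a script. Its argument "series" is a list of rows, each an object of numbers: "rx", "ry", "rz": the turn, a rotation vector about the tool's x, y, z in units of 60 degrees (1.0 is 60 degrees); "x", "y", "z": the shift along the tool's x, y, z in units of 0.2 m (1.0 is 0.2 m); "claw": the gripper command: -1 is fully open, 1 is shut, values between are in proportion. A call has exactly 5 rows; each row is the pose to reach, as a shift and turn from the pose commanded when the call began, along the tool's axes at that moment; what a row does not reach only later rows make up. A row lasts 1/12 s, in which the tool goes at most 41.7 mm and 7.16 degrees, less where a joint would pass 70% of its speed; a pose out of reach is approached as far as the arm can. A call with a number of a shift or a turn outside -1 to 1 is refused whole. A call with a gripper value outside its range is refused whole. The fingers move at their own pace and stop on an object; "force" is the grip in N (left out, the last holds). Time passes only in rows, so rows that repeat a pose let the fingers close, or fill a call up. It gives the time, the measured TCP pose, the force, the opening and the grip force at its end, in the units of the state.
- readout.sense(): the state, without advancing time (a new reading comes with each control period).
- eyes.grab_frame(name): name is "scene" or "top"; returns a dict with "pixels" (480x640x3 uint8, red, green, blue), "fovy" (degrees; the focal length in pixels is half the picture's height over the tangent of half this angle, whatever the lens; pixels are square), "cx", "cy" (the principal point, pixels), "k1" (the pictures are not rectified: a ray, as slopes to the right and down, at radius r is drawn at 1 + k1 r^2 times it, then the intrinsics apply), "camera_from_world" (4x4, takes a point from world to camera coordinates). Camera axes: x right, y up, looking along -z (the intrinsics and any distortion apply to the point x, -y, -z); pixel columns grow to the right and rows downward; lengths in mm; the calibration is good to about 2 mm. A picture is of the moment at which its call begins. There is no depth.
- robot.job_done(): hands the job in; it is judged then, once.
Trained networks look in the newest picture that a camera, given by its name, has taken for a name from the list of things; names that differ only in an ending like _2 or _b are one class to them, and where a whole thing is asked for, a point or a joint stands for the part that bears it (a point fixed in the world has none). Each returns a list of dicts, best first, with "p" (0 to 1); they miss things now and then, are a little off and sometimes report something else, mostly with a low value. They report only what shows in the picture. A call takes as long as a camera call. They do not tell look-alikes from the thing itself.
- models.masks_of(query, camera): "pixels" (480x640 bool, what is visible of it) and "box" ([centre column, centre row, width, height] as shares, 0 to 1, of the picture: columns of its width, rows of its height, round what is visible of it).
- models.landmark_of(query, camera): "position" ([row, column] as shares, 0 to 1, of the picture: columns of its width, rows of its height: a listed point, or the origin of a listed thing).
The state is a dict: "time": time; "qpos": joint angles; "joint_velocities": joint speeds; "effort": joint torques, N m; "ee_pos": TCP position; "tcp_rot": TCP orientation; "contact_force": force on the tool from outside, world axes, zero at the start; "ft_torque": the same for the moment, N m; "width": finger opening in mm; "finger_force": force on a finger pad.
Only numpy, scipy, OpenCV 4.12 (cv2) and the standard library are available. Lean on these libraries where they do the work, as an engineer would, in place of code of your own. Each camera call takes 0.05 s, during which the arm holds its last target. There are 200 camera calls.

## Working session

There is one attempt and no reset: what is moved stays moved. The work goes in short steps, Python scripts to look and compute and a tool call to move; the robot and the scene stay as the last step left them, time stands still between calls to the robot, and variables do not carry over. Pictures are saved under pics/ and viewed, at most 10 in all, crops included, and the job is handed in when it is done.

Besides the shell and the picture viewer there is one more tool, called after "Emit:" in YAML: its name, and indented under it one key for each argument. carry_out: Moves the arm, as the interface text tells. Shifts and turns lie within -1 to 1; 1 stands for 0.2 m of shift or 60 degrees of turn. Its arguments: {"type":"object","properties":{"series":{"type":"array","items":{"type":"object","properties":{"rx":{"type":"number"},"ry":{"type":"number"},"rz":{"type":"number"},"x":{"type":"number"},"y":{"type":"number"},"z":{"type":"number"},"claw":{"type":"number"}}}},"force":{"type":"number"}},"required":["series"]}

```bash
ls; mkdir -p pics; cat > h.py <<'E'
import numpy as np, cv2
from bench import readout, eyes, robot, models
from scipy.spatial.transform import Rotation as R
def proj(f,P):
    P=np.atleast_2d(P); M=np.array(f["camera_from_world"]); c=(M[:3,:3]@P.T).T+M[:3,3]
    F=240/np.tan(np.radians(f["fovy"])/2); a=c[:,0]/-c[:,2]; b=-c[:,1]/-c[:,2]; s=1+f["k1"]*(a*a+b*b)
    return np.c_[f["cx"]+F*a*s, f["cy"]+F*b*s]
def ray(f,uv):
    F=240/np.tan(np.radians(f["fovy"])/2); K=np.array([[F,0,f["cx"]],[0,F,f["cy"]],[0,0,1.]])
    d=(np.array(uv,float)-[f["cx"],f["cy"]])/F; s=d.copy()
    for _ in range(30): s=d/(1+f["k1"]*(s@s))
    M=np.array(f["camera_from_world"]); D=M[:3,:3].T@np.array([s[0],-s[1],-1]); o=-M[:3,:3].T@M[:3,3]
    return o,D/np.linalg.norm(D)
def onz(f,uv,z):
    o,d=ray(f,uv); return o+d*(z-o[2])/d[2]
def tri(rs):
    A=sum(np.eye(3)-np.outer(d,d) for o,d in rs); b=sum((np.eye(3)-np.outer(d,d))@o for o,d in rs)
    return np.linalg.solve(A,b)
E
python3 - <<'E'
from h import *
np.set_printoptions(precision=1,suppress=True)
fs={}
for c in("scene","top"):
    f=eyes.grab_frame(c); fs[c]=f; cv2.imwrite(f"pics/{c}0.png",f["pixels"][:,:,::-1]); print(c,f["fovy"],f["k1"],f["cx"],f["cy"],-np.array(f["camera_from_world"])[:3,:3].T@np.array(f["camera_from_world"])[:3,3])
    for q in("chest","bolt_mid","rod_grip","rod_hook","rest_seat","bottle","jar","cup"):
        print(c,q,[(round(r["p"],2),np.round(np.array(r["position"])[::-1]*[640,480],1).tolist()) for r in models.landmark_of(q,c)][:4])
print(readout.sense())
E
```

```text
pics
scene 49.33436882433058 -0.04134034938044715 320.42094094265195 245.76370431054335 [  30.1 -355.6  731.7]
scene chest [(0.91, [350.8, 259.0])]
scene bolt_mid [(0.71, [373.9, 184.3])]
scene rod_grip [(0.63, [345.8, 328.0]), (0.55, [314.3, 270.9])]
scene rod_hook [(0.68, [228.6, 274.2])]
scene rest_seat [(0.79, [284.3, 166.1]), (0.67, [342.2, 328.1])]
scene bottle [(0.59, [432.4, 330.1])]
scene jar [(0.86, [315.2, 271.2])]
scene cup [(0.68, [333.1, 305.1])]
top 46.240580021126675 -0.1317696564606463 326.00734730858886 246.43262254063157 [ 440.4  -53.8 1374.4]
top chest [(0.94, [334.3, 227.9])]
top bolt_mid [(0.96, [327.6, 173.7])]
top rod_grip [(0.58, [373.1, 306.3])]
top rod_hook []
top rest_seat [(0.98, [240.9, 167.0]), (0.93, [369.2, 308.8]), (0.32, [372.2, 305.2])]
top bottle [(0.65, [410.9, 260.5])]
top jar [(0.53, [313.0, 253.1])]
top cup [(0.69, [313.0, 250.2]), (0.62, [339.7, 278.2])]
{'time': 0.9, 'qpos': array([-1.3,  0.6,  0. ,  1.4, -0. ,  1.1, -0.1]), 'joint_velocities': array([-0., -0., -0., -0.,  0., -0.,  0.]), 'effort': array([  0. , -76.5,   2.2, -28.6,   0. ,   0. ,  -0. ]), 'ee_pos': array([215.4, 639.7, 231.3]), 'tcp_rot': array([ 0.2,  1. , -0. ,  0. ]), 'contact_force': array([-0.1,  0.2, -0.2]), 'ft_torque': array([-0.1,  0. ,  0. ]), 'finger_force': 0.0, 'width': 85.17740646572022}
```

View pics/scene0.png

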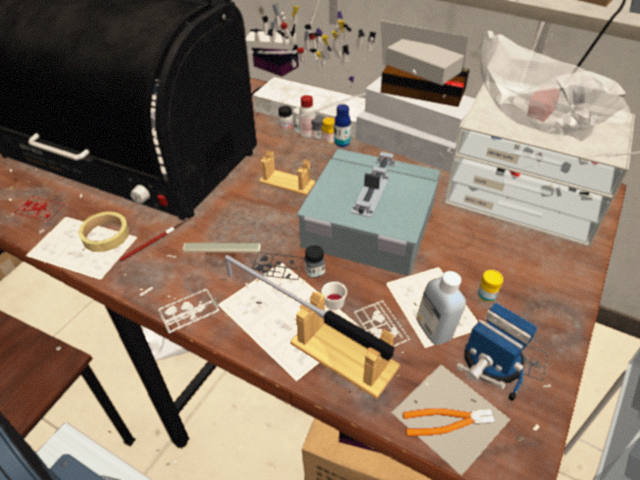

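View pics/top0.png

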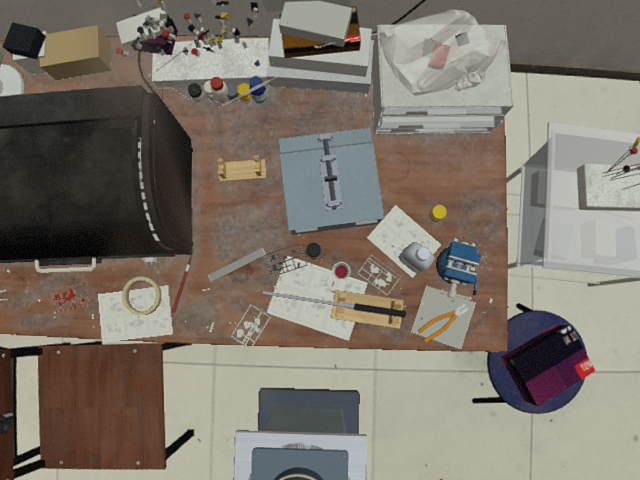

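The large rest with the rod is at scene (345,328) / top (370,307). The small look-alike rest is empty, at scene (284,166) / top (241,167). The bystanders are the bottle (440,310), dark jar (315,262) and cup (333,295). The bolt on the chest is near scene (373,184) / top (328,174). Next I compute positions and check a close crop.

```bash
python3 - <<'E'
from h import *
np.set_printoptions(precision=1,suppress=True)
s=eyes.grab_frame("scene");t=eyes.grab_frame("top")
def T(a,b): 
    p=tri([ray(s,a),ray(t,b)]); return p, (proj(s,p)-a)[0],(proj(t,p)-b)[0]
for n,a,b in [("bolt",(373.9,184.3),(327.6,173.7)),("seat",(342.2,328.1),(369.2,308.8)),("grip",(345.8,328),(373.1,306.3)),("hooktop",(228,259),(264,293)),("chest",(350.8,259),(334.3,227.9)),("cup",(333.1,305.1),(339.7,278.2))]: print(n,*T(a,b))
for n,a,z in [("bottle",(432.4,330.1),0),("jar",(315.2,271.2),0),("hookend",(228.6,274.2),31)]: print(n,onz(s,a,z))
print("bottle top",onz(t,(410.9,260.5),0),"jar",onz(t,(313,253.1),0))
for c,f in(("scene",s),("top",t)):
  for q in("rod_grip","chest","rest_seat","bolt"):
    for r in models.masks_of(q,c)[:3]:
      m=r["pixels"]; 
      if m.sum()<5: continue
      rc=cv2.minAreaRect(np.argwhere(m)[:,::-1].astype(np.float32)); print(c,q,round(r["p"],2),m.sum(),np.round(cv2.boxPoints(rc)).tolist())
a=cv2.resize(s["pixels"][140:390,215:405],None,fx=3,fy=3,interpolation=3)[:600]
def crop(f,x0,y0,w,h,k): return cv2.resize(f["pixels"][y0:y0+h,x0:x0+w],None,fx=k,fy=k,interpolation=cv2.INTER_CUBIC)
A=np.hstack([crop(t,255,120,160,120,2.5*1),crop(s,300,140,160,120,2.5)]);B=np.hstack([crop(t,255,230,160,120,2.5),crop(s,220,250,200,150,2)])
cv2.imwrite("pics/c1.png",np.vstack([A,B])[:,:,::-1])
E
```

```text
bolt [762.  -51.6 103.1] [-0.9  0.1] [ 0.7 -0.3]
seat [ 451.5 -151.9   82.8] [ 1.6 -0.1] [-0.9  0.5]
grip [ 456.  -158.6   82.4] [ 3.3 -0.3] [-1.9  1.1]
hooktop [482.1  88.   82.8] [-0.2  0. ] [ 0.1 -0.1]
chest [647.6 -68.2   9.8] [ 1.1 -0.1] [-0.7  0.4]
cup [527.  -89.2  15.5] [-2.   0.1] [ 1.2 -0.7]
bottle [ 574.3 -259.6    0. ]
jar [594.3 -18.4  -0. ]
hookend [488.5  99.7  31. ]
bottle top [ 574.6 -261.     0. ] jar [586.1 -19.5   0. ]
scene rod_grip 0.75 1798 [[218.0, 270.0], [227.0, 254.0], [398.0, 345.0], [389.0, 361.0]]
scene chest 0.81 12795 [[289.0, 245.0], [318.0, 134.0], [443.0, 166.0], [414.0, 277.0]]
scene chest 0.73 626 [[301.0, 246.0], [322.0, 243.0], [327.0, 276.0], [305.0, 279.0]]
scene rest_seat 0.84 1283 [[255.0, 182.0], [264.0, 149.0], [319.0, 164.0], [310.0, 197.0]]
scene rest_seat 0.65 4490 [[279.0, 340.0], [312.0, 286.0], [412.0, 346.0], [379.0, 400.0]]
scene rest_seat 0.36 12689 [[288.0, 243.0], [320.0, 133.0], [443.0, 168.0], [412.0, 279.0]]
scene bolt 0.61 419 [[354.0, 210.0], [371.0, 154.0], [387.0, 159.0], [370.0, 215.0]]
top rod_grip 0.81 647 [[262.0, 297.0], [263.0, 290.0], [406.0, 311.0], [405.0, 318.0]]
top chest 0.82 9098 [[277.0, 139.0], [372.0, 127.0], [384.0, 223.0], [289.0, 235.0]]
top rest_seat 0.79 1558 [[329.0, 319.0], [334.0, 289.0], [404.0, 300.0], [399.0, 329.0]]
top rest_seat 0.73 932 [[216.0, 159.0], [264.0, 155.0], [266.0, 178.0], [218.0, 181.0]]
top bolt 0.78 266 [[324.0, 139.0], [335.0, 139.0], [337.0, 207.0], [326.0, 207.0]]
```

View pics/c1.png

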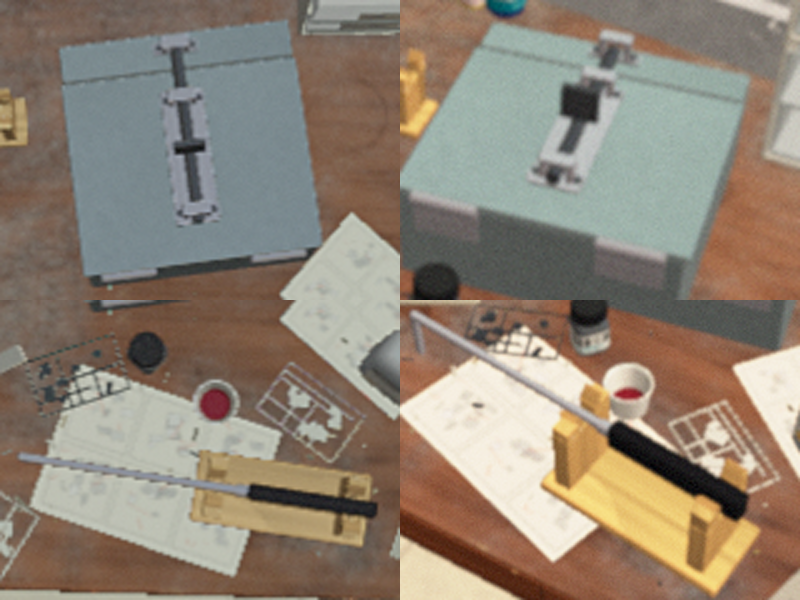

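The crop shows the bolt on the lid with its dark lug at top (330.6,178.8), straps at (326,158) and (334,205), and the keeper at (325,139). The rod lies in the larger rest: hook bend at (264,293), handle front end at (354,306), handle rear end at (406,314). So the choice is confirmed.

```bash
python3 - <<'E'
from h import *
np.set_printoptions(precision=1,suppress=True)
t=eyes.grab_frame("top"); s=eyes.grab_frame("scene")
P=lambda x,y,z:onz(t,(x,y),z)
print("straps",P(326,158,112),P(334,205,112),"keeper",P(325,139,112),"lug",P(330.6,178.8,136))
print("lid corners",*[P(255+a/2.5,120+b/2.5,91) for a,b in((60,48),(290,22),(320,245),(85,275))])
h,f,e=P(264,293,80),P(354.2,306.2,80),P(405.8,314,80); d=(h-e)/np.linalg.norm(h-e)
print("rod",h,f,e,"dir deg",np.degrees(np.arctan2(d[1],d[0])),"len",np.linalg.norm(h-e),np.linalg.norm(f-e)); print("grip est",e+80*d,h-250*d)
print("rest board",*[P(a,b,8) for a,b in((329,319),(334,289),(404,300),(399,329))])
# posts tops in crop
print("posts top",P(255+203/2.5,230+475/2.5-120,95),P(255+350/2.5,230+(500-300)/2.5,95))
# lug in scene: crop center top edge
print("lug scene (top edge mid)",onz(s,(300+(579-400)/2.5,140+86/2.5),136))
q=readout.sense(); print(R.from_quat(q["tcp_rot"]).as_matrix())
E
```

```text
straps [796.1 -45.3 112. ] [686.  -66.7 112. ] keeper [841.7 -41.7 112. ] lug [741.2 -57.2 136. ]
lid corners [845.   67.3  91. ] [ 876.9 -150.    91. ] [ 662.8 -181.3   91. ] [628.5  35.3  91. ]
rod [482.1  88.5  80. ] [ 457.8 -119.7   80. ] [ 443.  -238.8   80. ] dir deg 83.1934419005351 len 329.5833598584354 120.00138622266468
grip est [ 452.5 -159.3   80. ] [ 452.4 -159.7   80. ]
rest board [426.3 -63.2   8. ] [499.1 -73.3   8. ] [ 476.9 -244.1    8. ] [ 406.6 -233.1    8. ]
posts top [470.5 -77.7  95. ] [ 451.4 -211.8   95. ]
lug scene (top edge mid) [749.1 -52.6 136. ]
[[-0.9  0.3  0. ]
 [ 0.3  0.9 -0. ]
 [-0.  -0.  -1. ]]
```

```bash
cat >> h.py <<'E'
def plan(targets):
    """targets: (x,y,z,yaw of tool y, deg); prints per-call end shifts/turns in tool units"""
    q=readout.sense(); p=np.array(q["ee_pos"]); M=R.from_quat(q["tcp_rot"])
    print("at",p.round(1),"yawy",np.degrees(np.arctan2(*M.as_matrix()[[1,0],1])).round(2),"tilt",M.as_matrix()[:,2].round(4),"F",np.round(q["contact_force"],1),"w",round(q["width"],1),"ff",round(float(q["finger_force"]),1),"t",q["time"],"q",np.round(q["qpos"],2))
    for x,y,z,a in targets:
        a=np.radians(a); G=R.from_matrix(np.c_[[np.sin(a),-np.cos(a),0],[np.cos(a),np.sin(a),0],[0,0,-1]])
        d=np.array([x,y,z])-p; v=(M.inv()*G).as_rotvec()
        n=max(1,int(np.ceil(max(np.linalg.norm(d)/200,np.degrees(np.linalg.norm(v))/34))))
        for i in range(n):
            s=M.inv().apply(d/n)/200; r=v/n/np.radians(60)
            print("  xyz",s.round(3),"r",r.round(3)); p=p+d/n; M=M*R.from_rotvec(v/n)
        p=np.array([x,y,z]); M=G
E
python3 - <<'E'
from h import *
plan([(400,260,231,40),(452.5,-159.5,200,-6.8),(452.5,-159.5,61,-6.8)])
E
```

```text
at [215.4 639.7 231.3] yawy 71.39 tilt [ 0. -0. -1.] F [-0.2  0.1 -0.2] w 85.4 ff 0.0 t 1.5 q [-1.33  0.58  0.02  1.44 -0.01  1.13 -0.06]Traceback (most recent call last):
  File "<stdin>", line 2, in <module>
  File "h.py", line 24, in plan
    a=np.radians(a); G=R.from_matrix(np.c_[[np.sin(a),-np.cos(a),0],[np.cos(a),np.sin(a),0],[0,0,-1]])
                       ~~~~~~~~~~~~~^^^^^^^^^^^^^^^^^^^^^^^^^^^^^^^^^^^^^^^^^^^^^^^^^^^^^^^^^^^^^^^^^^
  File "scipy/spatial/transform/_rotation.pyx", line 1143, in scipy.spatial.transform._rotation.Rotation.from_matrix
ValueError: Non-positive determinant (left-handed or null coordinate frame) in rotation matrix 0: [[ 0.64278761  0.76604444  0.        ]
 [-0.76604444  0.64278761  0.        ]
 [ 0.          0.         -1.        ]].
```

```bash
sed -i 's/\[np.sin(a),-np.cos(a),0\]/[-np.sin(a),np.cos(a),0]/' h.py
python3 - <<'E'
from h import *
plan([(400,260,231,40),(452.5,-159.5,200,-6.8),(452.5,-159.5,61,-6.8)])
E
```

```text
at [215.4 639.7 231.3] yawy 71.39 tilt [ 0. -0. -1.] F [-0.2  0.1 -0.2] w 85.4 ff 0.0 t 1.5 q [-1.33  0.58  0.02  1.44 -0.01  1.13 -0.06]
  xyz [-0.494 -0.502  0.   ] r [-0.     0.     0.174]
  xyz [-0.576 -0.404  0.   ] r [-0.     0.     0.174]
  xyz [-0.64  -0.292  0.   ] r [-0.     0.     0.174]
  xyz [-0.592 -0.382  0.052] r [0.   0.   0.26]
  xyz [-0.673 -0.209  0.052] r [0.   0.   0.26]
  xyz [-0.704 -0.02   0.052] r [0.   0.   0.26]
  xyz [0.    0.    0.695] r [0. 0. 0.]
```

Emit:
carry_out:
  series:
    - {"x":-0.49,"y":-0.5,"rz":0.17,"claw":-0.2}
    - {"x":-0.49,"y":-0.5,"rz":0.17,"claw":-0.2}
    - {"x":-0.49,"y":-0.5,"rz":0.17,"claw":-0.2}
    - {"x":-0.49,"y":-0.5,"rz":0.17,"claw":-0.2}
    - {"x":-0.49,"y":-0.5,"rz":0.17,"claw":-0.2}

```text
$.series[0]: bad value
```

Emit:
carry_out:
  series:
    - {"x":-0.58,"y":-0.4,"rz":0.17,"claw":-0.2}
    - {"x":-0.58,"y":-0.4,"rz":0.17,"claw":-0.2}
    - {"x":-0.58,"y":-0.4,"rz":0.17,"claw":-0.2}
    - {"x":-0.58,"y":-0.4,"rz":0.17,"claw":-0.2}
    - {"x":-0.58,"y":-0.4,"rz":0.17,"claw":-0.2}

```text
$.series[0]: bad value
```

Emit:
carry_out:
  series:
    - {"x":-0.64,"y":-0.29,"rz":0.17,"claw":-0.2}
    - {"x":-0.64,"y":-0.29,"rz":0.17,"claw":-0.2}
    - {"x":-0.64,"y":-0.29,"rz":0.17,"claw":-0.2}
    - {"x":-0.64,"y":-0.29,"rz":0.17,"claw":-0.2}
    - {"x":-0.64,"y":-0.29,"rz":0.17,"claw":-0.2}

```text
$.series[0]: bad value
```

Emit:
carry_out:
  series:
    - {"x":-0.59,"y":-0.38,"z":0.05,"rz":0.26,"claw":-0.2}
    - {"x":-0.59,"y":-0.38,"z":0.05,"rz":0.26,"claw":-0.2}
    - {"x":-0.59,"y":-0.38,"z":0.05,"rz":0.26,"claw":-0.2}
    - {"x":-0.59,"y":-0.38,"z":0.05,"rz":0.26,"claw":-0.2}
    - {"x":-0.59,"y":-0.38,"z":0.05,"rz":0.26,"claw":-0.2}

```text
$.series[0]: bad value
```

Emit:
carry_out:
  series:
    - {"x":-0.67,"y":-0.21,"z":0.05,"rz":0.26,"claw":-0.2}
    - {"x":-0.67,"y":-0.21,"z":0.05,"rz":0.26,"claw":-0.2}
    - {"x":-0.67,"y":-0.21,"z":0.05,"rz":0.26,"claw":-0.2}
    - {"x":-0.67,"y":-0.21,"z":0.05,"rz":0.26,"claw":-0.2}
    - {"x":-0.67,"y":-0.21,"z":0.05,"rz":0.26,"claw":-0.2}

```text
$.series[0]: bad value
```

Emit:
carry_out:
  series:
    - {"x":-0.7,"y":-0.02,"z":0.05,"rz":0.26,"claw":-0.2}
    - {"x":-0.7,"y":-0.02,"z":0.05,"rz":0.26,"claw":-0.2}
    - {"x":-0.7,"y":-0.02,"z":0.05,"rz":0.26,"claw":-0.2}
    - {"x":-0.7,"y":-0.02,"z":0.05,"rz":0.26,"claw":-0.2}
    - {"x":-0.7,"y":-0.02,"z":0.05,"rz":0.26,"claw":-0.2}

```text
$.series[0]: bad value
```

```bash
python3 - <<'E'
from h import *
plan([(452.5,-159.5,120,-6.8),(452.5,-159.5,61,-6.8)])
E
```

```text
at [215.4 639.7 231.3] yawy 71.39 tilt [ 0. -0. -1.] F [-0.2  0.1 -0.2] w 85.4 ff 0.0 t 1.5 q [-1.33  0.58  0.02  1.44 -0.01  1.13 -0.06]
  xyz [-0.48  -0.682  0.111] r [-0.     0.     0.261]
  xyz [-0.646 -0.527  0.111] r [-0.     0.     0.261]
  xyz [-0.764 -0.334  0.111] r [-0.     0.     0.261]
  xyz [-0.826 -0.115  0.111] r [-0.     0.     0.261]
  xyz [-0.826  0.111  0.111] r [-0.     0.     0.261]
  xyz [0.    0.    0.295] r [0. 0. 0.]
```

Probably every key has to be present.

Emit:
carry_out:
  series:
    - {"x":-0.49,"y":-0.5,"z":0,"rx":0,"ry":0,"rz":0.17,"claw":-0.2}
    - {"x":-0.49,"y":-0.5,"z":0,"rx":0,"ry":0,"rz":0.17,"claw":-0.2}
    - {"x":-0.49,"y":-0.5,"z":0,"rx":0,"ry":0,"rz":0.17,"claw":-0.2}
    - {"x":-0.49,"y":-0.5,"z":0,"rx":0,"ry":0,"rz":0.17,"claw":-0.2}
    - {"x":-0.49,"y":-0.5,"z":0,"rx":0,"ry":0,"rz":0.17,"claw":-0.2}

```text
time: 1.92
ee_pos: [279.7, 509.5, 232.0]
tcp_rot: [0.252, 0.968, -0.0, 0.001]
contact_force: [-0.4, 0.1, 0.1]
width: 51.6
finger_force: 0.0
```

```bash
python3 - <<'E'
from h import *
plan([(400,260,231,40),(452.5,-159.5,200,-6.8),(452.5,-159.5,61,-6.8)])
E
```

```text
at [279.7 509.5 232. ] yawy 60.85 tilt [ 0.0017 -0.0014 -1.    ] F [-0.4  0.1  0.1] w 51.6 ff 0.0 t 1.9167 q [-1.21  0.44  0.08  1.69 -0.04  1.01 -0.05]
  xyz [-0.566 -0.398  0.004] r [-0.     0.001  0.174]
  xyz [-0.629 -0.289  0.003] r [-0.     0.001  0.174]
  xyz [-0.592 -0.382  0.052] r [0.   0.   0.26]
  xyz [-0.673 -0.209  0.052] r [0.   0.   0.26]
  xyz [-0.704 -0.02   0.052] r [0.   0.   0.26]
  xyz [0.    0.    0.695] r [0. 0. 0.]
```

Emit:
carry_out:
  series:
    - {"x":-0.57,"y":-0.4,"z":0,"rx":0,"ry":0,"rz":0.17,"claw":-0.2}
    - {"x":-0.57,"y":-0.4,"z":0,"rx":0,"ry":0,"rz":0.17,"claw":-0.2}
    - {"x":-0.57,"y":-0.4,"z":0,"rx":0,"ry":0,"rz":0.17,"claw":-0.2}
    - {"x":-0.57,"y":-0.4,"z":0,"rx":0,"ry":0,"rz":0.17,"claw":-0.2}
    - {"x":-0.57,"y":-0.4,"z":0,"rx":0,"ry":0,"rz":0.17,"claw":-0.2}

```text
time: 2.33
ee_pos: [339.9, 385.4, 231.9]
tcp_rot: [0.336, 0.942, -0.0, 0.001]
contact_force: [0.1, -0.6, -0.2]
width: 51.2
finger_force: 0.0
```

Emit:
carry_out:
  series:
    - {"x":-0.63,"y":-0.29,"z":0,"rx":0,"ry":0,"rz":0.17,"claw":-0.2}
    - {"x":-0.63,"y":-0.29,"z":0,"rx":0,"ry":0,"rz":0.17,"claw":-0.2}
    - {"x":-0.63,"y":-0.29,"z":0,"rx":0,"ry":0,"rz":0.17,"claw":-0.2}
    - {"x":-0.63,"y":-0.29,"z":0,"rx":0,"ry":0,"rz":0.17,"claw":-0.2}
    - {"x":-0.63,"y":-0.29,"z":0,"rx":0,"ry":0,"rz":0.17,"claw":-0.2}

```text
time: 2.75
ee_pos: [400.9, 261.9, 231.7]
tcp_rot: [0.418, 0.908, 0.0, 0.001]
contact_force: [-0.1, 0.4, -0.8]
width: 51.4
finger_force: 0.0
```

Emit:
carry_out:
  series:
    - {"x":-0.59,"y":-0.38,"z":0.05,"rx":0,"ry":0,"rz":0.26,"claw":-0.2}
    - {"x":-0.59,"y":-0.38,"z":0.05,"rx":0,"ry":0,"rz":0.26,"claw":-0.2}
    - {"x":-0.59,"y":-0.38,"z":0.05,"rx":0,"ry":0,"rz":0.26,"claw":-0.2}
    - {"x":-0.59,"y":-0.38,"z":0.05,"rx":0,"ry":0,"rz":0.26,"claw":-0.2}
    - {"x":-0.59,"y":-0.38,"z":0.05,"rx":0,"ry":0,"rz":0.26,"claw":-0.2}

```text
time: 3.17
ee_pos: [419.1, 123.4, 221.4]
tcp_rot: [0.537, 0.843, -0.0, 0.0]
contact_force: [-0.3, 0.6, -1.0]
width: 51.3
finger_force: 0.0
```

Emit:
carry_out:
  series:
    - {"x":-0.67,"y":-0.21,"z":0.05,"rx":0,"ry":0,"rz":0.26,"claw":-0.2}
    - {"x":-0.67,"y":-0.21,"z":0.05,"rx":0,"ry":0,"rz":0.26,"claw":-0.2}
    - {"x":-0.67,"y":-0.21,"z":0.05,"rx":0,"ry":0,"rz":0.26,"claw":-0.2}
    - {"x":-0.67,"y":-0.21,"z":0.05,"rx":0,"ry":0,"rz":0.26,"claw":-0.2}
    - {"x":-0.67,"y":-0.21,"z":0.05,"rx":0,"ry":0,"rz":0.26,"claw":-0.2}

```text
time: 3.58
ee_pos: [439.0, -15.5, 211.4]
tcp_rot: [0.647, 0.763, 0.0, 0.001]
contact_force: [1.2, 1.3, 0.1]
width: 51.3
finger_force: 0.0
```

Emit:
carry_out:
  series:
    - {"x":-0.7,"y":-0.02,"z":0.05,"rx":0,"ry":0,"rz":0.26,"claw":-0.2}
    - {"x":-0.7,"y":-0.02,"z":0.05,"rx":0,"ry":0,"rz":0.26,"claw":-0.2}
    - {"x":-0.7,"y":-0.02,"z":0.05,"rx":0,"ry":0,"rz":0.26,"claw":-0.2}
    - {"x":-0.7,"y":-0.02,"z":0.05,"rx":0,"ry":0,"rz":0.26,"claw":-0.2}
    - {"x":-0.7,"y":-0.02,"z":0.05,"rx":0,"ry":0,"rz":0.26,"claw":-0.2}

```text
time: 4.0
ee_pos: [458.9, -154.4, 201.2]
tcp_rot: [0.744, 0.668, -0.0, 0.001]
contact_force: [-0.4, -0.4, 0.2]
width: 50.9
finger_force: 0.0
```

```bash
python3 - <<'E'
from h import *
plan([(452.5,-159.5,120,-6.8),(452.5,-159.5,61,-6.8)])
E
```

```text
at [ 458.9 -154.4  201.2] yawy -6.12 tilt [ 0.001  -0.0016 -1.    ] F [-0.4 -0.4  0.2] w 50.9 ff 0.0 t 4.0 q [-0.16  0.37  0.53  1.98 -0.25  0.85  0.4 ]
  xyz [-0.028 -0.03   0.406] r [0.001 0.001 0.011]
  xyz [0.    0.    0.295] r [0. 0. 0.]
```

Emit:
carry_out:
  series:
    - {"x":-0.028,"y":-0.03,"z":0.3,"rx":0,"ry":0,"rz":0.011,"claw":-0.2}
    - {"x":-0.028,"y":-0.03,"z":0.4,"rx":0,"ry":0,"rz":0.011,"claw":-0.2}
    - {"x":-0.028,"y":-0.03,"z":0.5,"rx":0,"ry":0,"rz":0.011,"claw":-0.2}
    - {"x":-0.028,"y":-0.03,"z":0.6,"rx":0,"ry":0,"rz":0.011,"claw":-0.2}
    - {"x":-0.028,"y":-0.03,"z":0.7,"rx":0,"ry":0,"rz":0.011,"claw":-0.2}

```text
time: 4.42
ee_pos: [452.0, -154.1, 59.8]
tcp_rot: [0.746, 0.666, 0.001, -0.001]
contact_force: [0.8, -0.9, 0.5]
width: 51.1
finger_force: 0.0
```

```bash
python3 - <<'E'
from h import *
plan([(452.5,-159.5,61,-6.8)])
t=eyes.grab_frame("top");s=eyes.grab_frame("scene")
c=lambda f,x,y:cv2.resize(f["pixels"][y:y+150,x:x+200],None,fx=2,fy=2,interpolation=2)
cv2.imwrite("pics/g1.png",np.hstack([c(t,260,230),c(s,240,250)])[:,:,::-1])
E
```

```text
at [ 452.  -154.1   59.8] yawy -6.43 tilt [ 0.      0.0018 -1.    ] F [ 0.8 -0.9  0.5] w 51.1 ff 0.0 t 4.4167 q [-0.02  0.57  0.37  2.15 -0.43  0.49  0.57]
  xyz [-0.026  0.005 -0.006] r [-0.    -0.002  0.006]
```

View pics/g1.png

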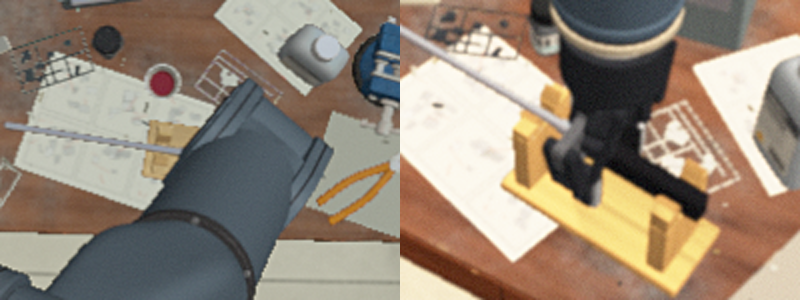

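The fingers straddle the handle between the two posts (right half near (600,150)). I nudge 5 mm and close.

Emit:
carry_out:
  series:
    - {"x":-0.026,"y":0.005,"z":-0.006,"rx":0,"ry":0,"rz":0.006,"claw":-0.2}
    - {"x":-0.026,"y":0.005,"z":-0.006,"rx":0,"ry":0,"rz":0.006,"claw":0.3}
    - {"x":-0.026,"y":0.005,"z":-0.006,"rx":0,"ry":0,"rz":0.006,"claw":0.5}
    - {"x":-0.026,"y":0.005,"z":-0.006,"rx":0,"ry":0,"rz":0.006,"claw":0.7}
    - {"x":-0.026,"y":0.005,"z":-0.006,"rx":0,"ry":0,"rz":0.006,"claw":1}
  force: 90

```text
time: 4.93
ee_pos: [451.9, -162.7, 63.8]
tcp_rot: [0.749, 0.662, 0.001, 0.001]
contact_force: [-0.2, 1.4, 8.6]
width: 14.6
finger_force: 87.6
```

Emit:
carry_out:
  series:
    - {"x":0,"y":0,"z":0,"rx":0,"ry":0,"rz":0,"claw":1}
    - {"x":0,"y":0,"z":0,"rx":0,"ry":0,"rz":0,"claw":1}
    - {"x":0,"y":0,"z":0,"rx":0,"ry":0,"rz":0,"claw":1}
    - {"x":0,"y":0,"z":0,"rx":0,"ry":0,"rz":0,"claw":1}
    - {"x":0,"y":0,"z":0,"rx":0,"ry":0,"rz":0,"claw":1}

```text
time: 5.35
ee_pos: [451.9, -162.7, 63.8]
tcp_rot: [0.749, 0.662, 0.001, 0.001]
contact_force: [-0.2, 1.9, 9.0]
width: 15.2
finger_force: 87.6
```

```bash
python3 - <<'E'
from h import *
plan([(452.5,-159.5,100,-6.8)])
E
```

```text
at [ 451.9 -162.7   63.8] yawy -7.04 tilt [ 0.0027  0.     -1.    ] F [-0.2  1.9  9. ] w 15.2 ff 87.6 t 5.35 q [-0.01  0.57  0.38  2.14 -0.43  0.5   0.57]
  xyz [ 0.016  0.001 -0.181] r [ 0.003 -0.    -0.004]
```

Emit:
carry_out:
  series:
    - {"x":0,"y":0,"z":-0.04,"rx":0,"ry":0,"rz":0,"claw":1}
    - {"x":0,"y":0,"z":-0.1,"rx":0,"ry":0,"rz":0,"claw":1}
    - {"x":0,"y":0,"z":-0.2,"rx":0,"ry":0,"rz":0,"claw":1}
    - {"x":0,"y":0,"z":-0.32,"rx":0,"ry":0,"rz":0,"claw":1}
    - {"x":0,"y":0,"z":-0.45,"rx":0,"ry":0,"rz":0,"claw":1}

```text
time: 5.77
ee_pos: [450.1, -162.6, 153.8]
tcp_rot: [0.749, 0.662, -0.0, -0.001]
contact_force: [1.2, 1.1, -1.8]
width: 14.7
finger_force: 88.2
```

Emit:
carry_out:
  series:
    - {"x":0,"y":0,"z":-0.12,"rx":0,"ry":0,"rz":0,"claw":1}
    - {"x":0,"y":0,"z":-0.24,"rx":0,"ry":0,"rz":0,"claw":1}
    - {"x":0,"y":0,"z":-0.34,"rx":0,"ry":0,"rz":0,"claw":1}
    - {"x":0,"y":0,"z":-0.4,"rx":0,"ry":0,"rz":0,"claw":1}
    - {"x":0,"y":0,"z":-0.4,"rx":0,"ry":0,"rz":0,"claw":1}

```text
time: 6.18
ee_pos: [451.7, -163.2, 235.4]
tcp_rot: [0.749, 0.662, 0.002, 0.002]
contact_force: [0.5, -0.3, -2.3]
width: 14.9
finger_force: 88.2
```

```bash
python3 - <<'E'
from h import *
plan([(510,-93,230,-81.5)])
E
```

```text
at [ 451.7 -163.2  235.4] yawy -7.04 tilt [ 4.5e-03 -5.0e-04 -1.0e+00] F [ 0.5 -0.3 -2.3] w 14.9 ff 88.2 t 6.1833 q [-0.18  0.32  0.57  1.94 -0.22  0.93  0.38]
  xyz [0.128 0.082 0.009] r [ 0.001 -0.001  0.414]
  xyz [0.151 0.021 0.009] r [ 0.001 -0.001  0.414]
  xyz [ 0.146 -0.044  0.009] r [ 0.001 -0.001  0.414]
```

Emit:
carry_out:
  series:
    - {"x":0.03,"y":0.02,"z":0,"rx":0,"ry":0,"rz":0.06,"claw":1}
    - {"x":0.06,"y":0.04,"z":0,"rx":0,"ry":0,"rz":0.15,"claw":1}
    - {"x":0.08,"y":0.06,"z":0,"rx":0,"ry":0,"rz":0.24,"claw":1}
    - {"x":0.11,"y":0.07,"z":0,"rx":0,"ry":0,"rz":0.33,"claw":1}
    - {"x":0.13,"y":0.08,"z":0.01,"rx":0,"ry":0,"rz":0.42,"claw":1}

```text
time: 6.6
ee_pos: [469.7, -138.3, 230.1]
tcp_rot: [0.877, 0.481, -0.0, -0.0]
contact_force: [1.1, -0.4, -2.3]
width: 14.3
finger_force: 88.2
```

Emit:
carry_out:
  series:
    - {"x":0.03,"y":0,"z":0,"rx":0,"ry":0,"rz":0.09,"claw":1}
    - {"x":0.06,"y":0.01,"z":0,"rx":0,"ry":0,"rz":0.18,"claw":1}
    - {"x":0.09,"y":0.01,"z":0,"rx":0,"ry":0,"rz":0.27,"claw":1}
    - {"x":0.12,"y":0.02,"z":0.01,"rx":0,"ry":0,"rz":0.36,"claw":1}
    - {"x":0.15,"y":0.02,"z":0.01,"rx":0,"ry":0,"rz":0.44,"claw":1}

```text
time: 7.02
ee_pos: [488.9, -115.2, 227.7]
tcp_rot: [0.963, 0.268, -0.001, -0.0]
contact_force: [-0.8, -0.6, -1.4]
width: 14.5
finger_force: 88.2
```

Emit:
carry_out:
  series:
    - {"x":0.04,"y":-0.01,"z":0,"rx":0,"ry":0,"rz":0.09,"claw":1}
    - {"x":0.08,"y":-0.02,"z":0,"rx":0,"ry":0,"rz":0.18,"claw":1}
    - {"x":0.12,"y":-0.03,"z":0,"rx":0,"ry":0,"rz":0.26,"claw":1}
    - {"x":0.14,"y":-0.04,"z":0.01,"rx":0,"ry":0,"rz":0.33,"claw":1}
    - {"x":0.15,"y":-0.04,"z":0.01,"rx":0,"ry":0,"rz":0.37,"claw":1}

```text
time: 7.43
ee_pos: [510.4, -92.0, 225.4]
tcp_rot: [0.997, 0.078, -0.001, -0.0]
contact_force: [0.1, -0.9, -2.7]
width: 14.6
finger_force: 88.2
```

```bash
python3 - <<'E'
from h import *
plan([(525,-91,230,-81.5)])
t=eyes.grab_frame("top");s=eyes.grab_frame("scene")
cv2.imwrite("pics/h1t.png",t["pixels"][:,:,::-1]);cv2.imwrite("pics/h1s.png",s["pixels"][:,:,::-1])
c=lambda f,x,y:cv2.resize(f["pixels"][y:y+150,x:x+100],None,fx=4,fy=4,interpolation=2)
cv2.imwrite("pics/h1.png",np.hstack([c(t,280,120),c(s,325,130)])[:,:,::-1])
for cn in("scene","top"): print(cn,[(round(r["p"],2),np.round(np.array(r["position"])[::-1]*[640,480],1).tolist()) for r in models.landmark_of("rod_hook",cn)])
E
```

```text
at [510.4 -92.  225.4] yawy -81.01 tilt [-1.8e-03  3.0e-04 -1.0e+00] F [ 0.1 -0.9 -2.7] w 14.6 ff 88.2 t 7.4333 q [-0.51  0.49  0.92  1.87 -0.46  1.01 -0.81]
  xyz [ 0.073  0.006 -0.023] r [-0.001  0.002  0.008]
scene [(0.71, [377.0, 143.0])]
top []
```

View pics/h1.png

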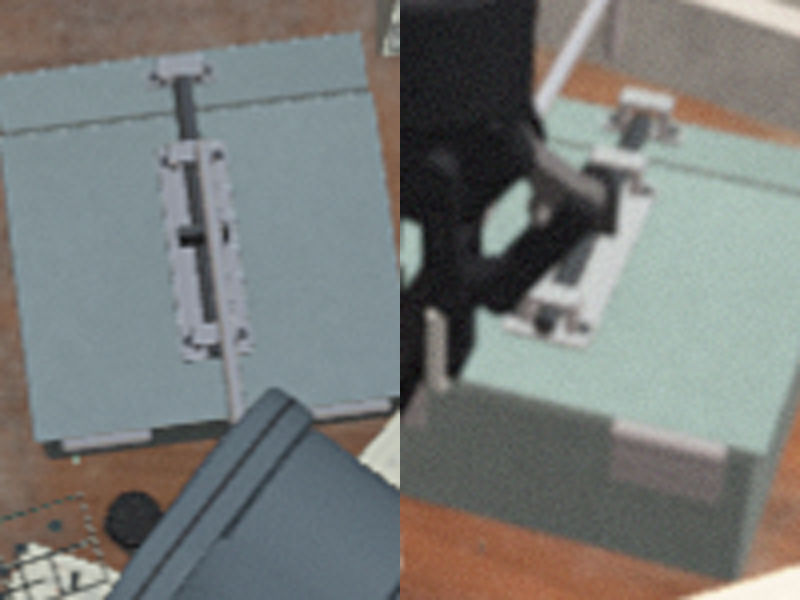

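The rod points along the bolt, with the rod tip at crop (200,142), i.e. top pixel (330,155.5), and the shaft at (236,418). The lug spans crop x 180–230 at row 235.

```bash
python3 - <<'E'
from h import *
np.set_printoptions(precision=1,suppress=True)
t=eyes.grab_frame("top");s=eyes.grab_frame("scene")
P=lambda x,y,z:onz(t,(280+x/4,120+y/4),z)
z=225.4+17
tip,b=P(200,142,z),P(236,418,z); d=tip-b
print("tip",tip,"near",b,"ang",np.degrees(np.arctan2(d[1],d[0])))
a=np.radians(8.99); print("pred",np.array([510.4,-92])+250*np.array([np.cos(a),np.sin(a)]))
print("lug L/R top",P(180,230,136),P(230,228,136),"keeper",P(152,58,112),P(210,55,112),P(152,78,112),"rear strap",P(160,145,112),P(218,143,112),"front strap",P(185,335,112),P(245,328,112))
print("chest front corners lid",P(37,440,91),P(398,398,91), "back", P(360,35,91),P(0,78,91))
S=lambda x,y,z:onz(s,(325+(x-400)/4,130+y/4),z)
print("scene: rear strap",S(590,155,112),S(650,160,112),"front",S(535,295,112),S(590,305,112),"keeper",S(622,92,112),S(672,98,112),"lug top right",S(627,165,136))
E
```

```text
tip [764.9 -54.4 242.4] near [620.5 -76.6 242.4] ang 8.77463398259783
pred [757.3 -52.9]
lug L/R top [743.8 -44.5 136. ] [745.8 -72.7 136. ] keeper [852.1 -25.1 112. ] [854.9 -58.8 112. ] [840.  -25.5 112. ] rear strap [799.8 -31.3 112. ] [802.  -64.8 112. ] front strap [688.4 -49.  112. ] [693.4 -83.1 112. ]
chest front corners lid [628.5  34.8  91. ] [ 659.  -173.2   91. ] back [ 877.  -147.6   91. ] [844.3  64.9  91. ]
scene: rear strap [795.2 -34.2 112. ] [805.7 -61.4 112. ] front [688.5 -57.4 112. ] [694.3 -82.1 112. ] keeper [850.7 -25.7 112. ] [858.2 -49.9 112. ] lug top right [767. -65. 136.]
```

Emit:
carry_out:
  series:
    - {"x":0.02,"y":0,"z":0,"rx":0,"ry":0,"rz":0,"claw":1}
    - {"x":0.04,"y":0,"z":0.03,"rx":0,"ry":0,"rz":0,"claw":1}
    - {"x":0.055,"y":0,"z":0.1,"rx":0,"ry":0,"rz":0,"claw":1}
    - {"x":0.055,"y":0,"z":0.18,"rx":0,"ry":0,"rz":0,"claw":1}
    - {"x":0.055,"y":0,"z":0.22,"rx":0,"ry":0,"rz":0,"claw":1}

```text
time: 8.15
ee_pos: [521.5, -91.1, 180.7]
tcp_rot: [0.997, 0.08, -0.001, -0.0]
contact_force: [-1.1, 0.1, -2.4]
width: 14.7
finger_force: 88.2
```

```bash
python3 - <<'E'
from h import *
plan([(521.3,-90.2,149,-81)])
t=eyes.grab_frame("top");s=eyes.grab_frame("scene")
c=lambda f,x,y:cv2.resize(f["pixels"][y:y+150,x:x+100],None,fx=4,fy=4,interpolation=2)
cv2.imwrite("pics/h2.png",np.hstack([c(t,280,120),c(s,325,130)])[:,:,::-1])
E
```

```text
at [521.5 -91.1 180.7] yawy -80.78 tilt [-1.5e-03  2.0e-04 -1.0e+00] F [-1.1  0.1 -2.4] w 14.7 ff 88.2 t 8.15 q [-0.46  0.55  0.86  1.91 -0.52  0.92 -0.76]
  xyz [-0.    -0.004  0.159] r [-0.     0.001  0.004]
```

View pics/h2.png

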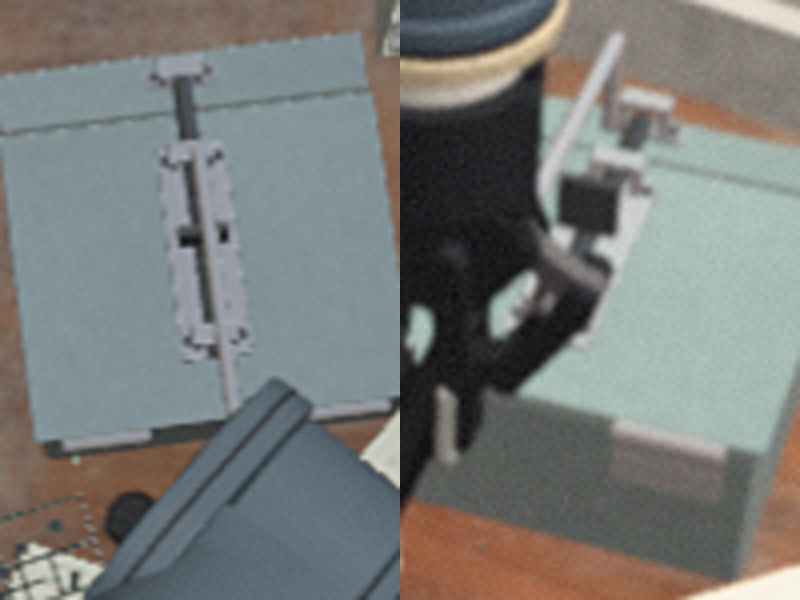

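The leg's lower end shows at right-crop (610,97), the lug's top edge middle at (590,177), and the rod tip in the top view at crop (197,150).

```bash
python3 - <<'E'
from h import *
np.set_printoptions(precision=1,suppress=True)
t=eyes.grab_frame("top");s=eyes.grab_frame("scene")
S=lambda x,y,z:onz(s,(325+(x-400)/4,130+y/4),z); P=lambda x,y,z:onz(t,(280+x/4,120+y/4),z)
print("leg end",S(609,97,148),"leg top",S(618,36,201),"lug top mid",S(590,177,136),"top tip",P(197,150,197),"lug from top: far edge",P(205,229,136))
E
```

```text
leg end [796.3 -41.2 148. ] leg top [771.1 -53.4 201. ] lug top mid [750.3 -53.8 136. ] top tip [773.4 -52.9 197. ] lug from top: far edge [744.8 -58.6 136. ]
```

Emit:
carry_out:
  series:
    - {"x":0,"y":0,"z":0.03,"rx":0,"ry":0,"rz":0,"claw":1}
    - {"x":0,"y":0,"z":0.05,"rx":0,"ry":0,"rz":0,"claw":1}
    - {"x":0,"y":0,"z":0.07,"rx":0,"ry":0,"rz":0,"claw":1}
    - {"x":0,"y":0,"z":0.08,"rx":0,"ry":0,"rz":0,"claw":1}
    - {"x":0,"y":0,"z":0.08,"rx":0,"ry":0,"rz":0,"claw":1}

```text
time: 8.77
ee_pos: [521.4, -91.4, 166.1]
tcp_rot: [0.997, 0.08, -0.0, -0.0]
contact_force: [-0.4, -0.2, -2.2]
width: 14.8
finger_force: 88.2
```

Emit:
carry_out:
  series:
    - {"x":0,"y":0,"z":0.02,"rx":0,"ry":0,"rz":0,"claw":1}
    - {"x":0,"y":0,"z":0.04,"rx":0,"ry":0,"rz":0,"claw":1}
    - {"x":0,"y":0,"z":0.055,"rx":0,"ry":0,"rz":0,"claw":1}
    - {"x":0,"y":0,"z":0.065,"rx":0,"ry":0,"rz":0,"claw":1}
    - {"x":0,"y":0,"z":0.065,"rx":0,"ry":0,"rz":0,"claw":1}

```text
time: 9.18
ee_pos: [521.4, -91.4, 153.0]
tcp_rot: [0.997, 0.08, -0.0, -0.0]
contact_force: [0.0, 0.3, -1.9]
width: 14.5
finger_force: 88.2
```

```bash
python3 - <<'E'
from h import *
plan([(521.3,-90.2,149,-81)])
t=eyes.grab_frame("top");s=eyes.grab_frame("scene")
c=lambda f,x,y:cv2.resize(f["pixels"][y:y+150,x:x+100],None,fx=4,fy=4,interpolation=2)
cv2.imwrite("pics/h3.png",np.hstack([c(t,280,120),c(s,325,130)])[:,:,::-1])
E
```

```text
at [521.4 -91.4 153. ] yawy -80.83 tilt [-8.e-04  0.e+00 -1.e+00] F [ 0.   0.3 -1.9] w 14.5 ff 88.2 t 9.1833 q [-0.44  0.59  0.82  1.94 -0.56  0.86 -0.73]
  xyz [ 0.    -0.006  0.02 ] r [-0.     0.001  0.003]
```

View pics/h3.png

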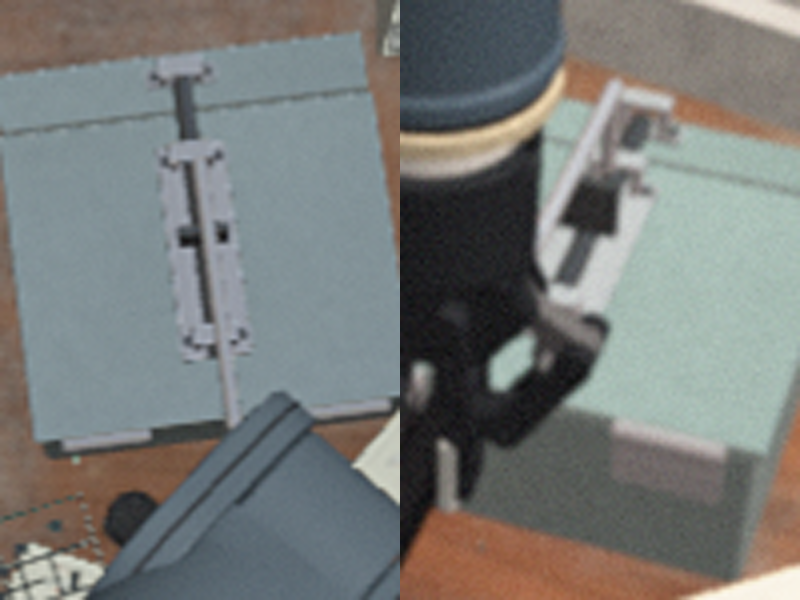

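No contact so far and the hook shows behind the lug (right crop near (605,165)). I lower 4 mm, then draw back.

Emit:
carry_out:
  series:
    - {"x":0,"y":0,"z":0.01,"rx":0,"ry":0,"rz":0,"claw":1}
    - {"x":0,"y":0,"z":0.02,"rx":0,"ry":0,"rz":0,"claw":1}
    - {"x":-0.01,"y":0,"z":0.02,"rx":0,"ry":0,"rz":0,"claw":1}
    - {"x":-0.02,"y":0,"z":0.02,"rx":0,"ry":0,"rz":0,"claw":1}
    - {"x":-0.03,"y":0,"z":0.02,"rx":0,"ry":0,"rz":0,"claw":1}

```text
time: 9.7
ee_pos: [515.4, -92.5, 149.5]
tcp_rot: [0.997, 0.08, -0.0, 0.0]
contact_force: [-0.1, -0.6, -2.1]
width: 14.2
finger_force: 88.2
```

Emit:
carry_out:
  series:
    - {"x":-0.01,"y":0,"z":0,"rx":0,"ry":0,"rz":0,"claw":1}
    - {"x":-0.02,"y":0,"z":0,"rx":0,"ry":0,"rz":0,"claw":1}
    - {"x":-0.03,"y":0,"z":0,"rx":0,"ry":0,"rz":0,"claw":1}
    - {"x":-0.04,"y":0,"z":0,"rx":0,"ry":0,"rz":0,"claw":1}
    - {"x":-0.05,"y":0,"z":0,"rx":0,"ry":0,"rz":0,"claw":1}

```text
time: 10.12
ee_pos: [505.7, -94.1, 149.6]
tcp_rot: [0.997, 0.08, 0.0, -0.0]
contact_force: [-0.3, 0.8, -2.3]
width: 14.8
finger_force: 88.2
```

Emit:
carry_out:
  series:
    - {"x":-0.01,"y":0,"z":0,"rx":0,"ry":0,"rz":0,"claw":1}
    - {"x":-0.02,"y":0,"z":0,"rx":0,"ry":0,"rz":0,"claw":1}
    - {"x":-0.03,"y":0,"z":0,"rx":0,"ry":0,"rz":0,"claw":1}
    - {"x":-0.04,"y":0,"z":0,"rx":0,"ry":0,"rz":0,"claw":1}
    - {"x":-0.05,"y":0,"z":0,"rx":0,"ry":0,"rz":0,"claw":1}

```text
time: 10.53
ee_pos: [496.7, -95.6, 149.7]
tcp_rot: [0.997, 0.08, 0.001, 0.0]
contact_force: [4.1, 1.3, -4.3]
width: 14.5
finger_force: 88.1
```

Emit:
carry_out:
  series:
    - {"x":-0.01,"y":0,"z":0,"rx":0,"ry":0,"rz":0,"claw":1}
    - {"x":-0.02,"y":0,"z":0,"rx":0,"ry":0,"rz":0,"claw":1}
    - {"x":-0.03,"y":0,"z":0,"rx":0,"ry":0,"rz":0,"claw":1}
    - {"x":-0.04,"y":0,"z":0,"rx":0,"ry":0,"rz":0,"claw":1}
    - {"x":-0.05,"y":0,"z":0,"rx":0,"ry":0,"rz":0,"claw":1}

```text
time: 10.95
ee_pos: [486.0, -97.3, 149.6]
tcp_rot: [0.997, 0.08, 0.0, 0.0]
contact_force: [3.8, 0.2, -2.8]
width: 14.6
finger_force: 88.1
```

Emit:
carry_out:
  series:
    - {"x":-0.01,"y":0,"z":0,"rx":0,"ry":0,"rz":0,"claw":1}
    - {"x":-0.02,"y":0,"z":0,"rx":0,"ry":0,"rz":0,"claw":1}
    - {"x":-0.03,"y":0,"z":0,"rx":0,"ry":0,"rz":0,"claw":1}
    - {"x":-0.04,"y":0,"z":0,"rx":0,"ry":0,"rz":0,"claw":1}
    - {"x":-0.05,"y":0,"z":0,"rx":0,"ry":0,"rz":0,"claw":1}

```text
time: 11.37
ee_pos: [476.1, -98.9, 149.5]
tcp_rot: [0.997, 0.08, 0.0, 0.0]
contact_force: [4.5, 1.0, -1.9]
width: 14.6
finger_force: 88.1
```

```bash
python3 - <<'E'
from h import *
plan([(471,-100,149.7,-81)])
E
```

```text
at [476.1 -98.9 149.5] yawy -80.83 tilt [ 0. -0. -1.] F [ 4.5  1.  -1.9] w 14.6 ff 88.1 t 11.3667 q [-0.44  0.53  0.83  2.05 -0.55  0.8  -0.69]
  xyz [-0.026  0.002 -0.001] r [ 0.    -0.     0.003]
```

Emit:
carry_out:
  series:
    - {"x":-0.01,"y":0,"z":0,"rx":0,"ry":0,"rz":0,"claw":1}
    - {"x":-0.02,"y":0,"z":0,"rx":0,"ry":0,"rz":0,"claw":1}
    - {"x":-0.03,"y":0,"z":0,"rx":0,"ry":0,"rz":0,"claw":1}
    - {"x":-0.04,"y":0,"z":0,"rx":0,"ry":0,"rz":0,"claw":1}
    - {"x":-0.045,"y":0,"z":0,"rx":0,"ry":0,"rz":0,"claw":1}

```text
time: 11.78
ee_pos: [467.0, -100.3, 149.5]
tcp_rot: [0.997, 0.08, -0.0, -0.0]
contact_force: [4.1, 1.9, -2.6]
width: 14.6
finger_force: 88.1
```

Emit:
carry_out:
  series:
    - {"x":-0.003,"y":0,"z":0,"rx":0,"ry":0,"rz":0,"claw":1}
    - {"x":-0.006,"y":0,"z":0,"rx":0,"ry":0,"rz":0,"claw":1}
    - {"x":-0.009,"y":0,"z":0,"rx":0,"ry":0,"rz":0,"claw":1}
    - {"x":-0.012,"y":0,"z":0,"rx":0,"ry":0,"rz":0,"claw":1}
    - {"x":-0.012,"y":0,"z":0,"rx":0,"ry":0,"rz":0,"claw":1}

```text
time: 12.2
ee_pos: [464.8, -100.7, 149.5]
tcp_rot: [0.997, 0.08, -0.0, -0.0]
contact_force: [3.3, 0.5, -2.5]
width: 14.2
finger_force: 88.1
```

Emit:
carry_out:
  series:
    - {"x":-0.003,"y":0,"z":0,"rx":0,"ry":0,"rz":0,"claw":1}
    - {"x":-0.006,"y":0,"z":0,"rx":0,"ry":0,"rz":0,"claw":1}
    - {"x":-0.009,"y":0,"z":0,"rx":0,"ry":0,"rz":0,"claw":1}
    - {"x":-0.012,"y":0,"z":0,"rx":0,"ry":0,"rz":0,"claw":1}
    - {"x":-0.012,"y":0,"z":0,"rx":0,"ry":0,"rz":0,"claw":1}

```text
time: 12.62
ee_pos: [462.4, -101.1, 149.5]
tcp_rot: [0.997, 0.08, -0.0, -0.0]
contact_force: [3.9, 1.6, -3.2]
width: 14.8
finger_force: 88.1
```

Emit:
carry_out:
  series:
    - {"x":-0.002,"y":0,"z":0,"rx":0,"ry":0,"rz":0,"claw":1}
    - {"x":-0.004,"y":0,"z":0,"rx":0,"ry":0,"rz":0,"claw":1}
    - {"x":-0.006,"y":0,"z":0,"rx":0,"ry":0,"rz":0,"claw":1}
    - {"x":-0.008,"y":0,"z":0,"rx":0,"ry":0,"rz":0,"claw":1}
    - {"x":-0.01,"y":0,"z":0,"rx":0,"ry":0,"rz":0,"claw":1}

```text
time: 13.03
ee_pos: [460.9, -101.3, 149.6]
tcp_rot: [0.997, 0.08, 0.0, 0.0]
contact_force: [6.7, 0.9, -3.0]
width: 14.5
finger_force: 88.1
```

Emit:
carry_out:
  series:
    - {"x":0,"y":0,"z":0,"rx":0,"ry":0,"rz":0,"claw":1}
    - {"x":0,"y":0,"z":0,"rx":0,"ry":0,"rz":0,"claw":1}
    - {"x":-0.001,"y":0,"z":0,"rx":0,"ry":0,"rz":0,"claw":1}
    - {"x":-0.002,"y":0,"z":0,"rx":0,"ry":0,"rz":0,"claw":1}
    - {"x":-0.002,"y":0,"z":0,"rx":0,"ry":0,"rz":0,"claw":1}

```text
time: 13.45
ee_pos: [461.0, -101.4, 149.7]
tcp_rot: [0.997, 0.08, 0.001, 0.0]
contact_force: [6.6, 0.2, -4.6]
width: 14.7
finger_force: 88.0
```

Emit:
carry_out:
  series:
    - {"x":-0.002,"y":0,"z":0,"rx":0,"ry":0,"rz":0,"claw":1}
    - {"x":-0.004,"y":0,"z":0,"rx":0,"ry":0,"rz":0,"claw":1}
    - {"x":-0.005,"y":0,"z":0,"rx":0,"ry":0,"rz":0,"claw":1}
    - {"x":-0.005,"y":0,"z":0,"rx":0,"ry":0,"rz":0,"claw":1}
    - {"x":-0.005,"y":0,"z":0,"rx":0,"ry":0,"rz":0,"claw":1}

```text
time: 13.87
ee_pos: [460.9, -101.5, 149.8]
tcp_rot: [0.997, 0.08, 0.001, 0.0]
contact_force: [9.8, 1.4, -4.4]
width: 14.7
finger_force: 87.9
```

Emit:
carry_out:
  series:
    - {"x":0,"y":0,"z":0,"rx":0,"ry":0,"rz":0,"claw":1}
    - {"x":0,"y":0,"z":0,"rx":0,"ry":0,"rz":0,"claw":1}
    - {"x":0,"y":0,"z":0,"rx":0,"ry":0,"rz":0,"claw":1}
    - {"x":0,"y":0,"z":0,"rx":0,"ry":0,"rz":0,"claw":1}
    - {"x":0,"y":0,"z":0,"rx":0,"ry":0,"rz":0,"claw":1}

```text
time: 14.28
ee_pos: [460.9, -101.5, 149.8]
tcp_rot: [0.997, 0.08, 0.001, 0.0]
contact_force: [10.5, 1.4, -4.7]
width: 14.9
finger_force: 87.9
```

Emit:
carry_out:
  series:
    - {"x":0,"y":0,"z":0,"rx":0,"ry":0,"rz":0,"claw":1}
    - {"x":0,"y":0,"z":0,"rx":0,"ry":0,"rz":0,"claw":1}
    - {"x":0,"y":0,"z":0,"rx":0,"ry":0,"rz":0,"claw":1}
    - {"x":0,"y":0,"z":0,"rx":0,"ry":0,"rz":0,"claw":1}
    - {"x":0,"y":0,"z":0,"rx":0,"ry":0,"rz":0,"claw":1}

```text
time: 14.7
ee_pos: [460.9, -101.5, 149.8]
tcp_rot: [0.997, 0.08, 0.001, 0.0]
contact_force: [9.6, 0.8, -4.1]
width: 14.7
finger_force: 87.9
```

Emit:
carry_out:
  series:
    - {"x":0,"y":0,"z":0,"rx":0,"ry":0,"rz":0,"claw":1}
    - {"x":0,"y":0,"z":0,"rx":0,"ry":0,"rz":0,"claw":1}
    - {"x":0,"y":0,"z":0,"rx":0,"ry":0,"rz":0,"claw":1}
    - {"x":0,"y":0,"z":0,"rx":0,"ry":0,"rz":0,"claw":1}
    - {"x":0,"y":0,"z":0,"rx":0,"ry":0,"rz":0,"claw":1}

```text
time: 15.12
ee_pos: [460.9, -101.5, 149.8]
tcp_rot: [0.997, 0.08, 0.001, 0.0]
contact_force: [9.2, 1.3, -4.2]
width: 14.6
finger_force: 87.9
```

Emit:
carry_out:
  series:
    - {"x":0,"y":0,"z":0,"rx":0,"ry":0,"rz":0,"claw":1}
    - {"x":0,"y":0,"z":0,"rx":0,"ry":0,"rz":0,"claw":1}
    - {"x":0,"y":0,"z":0,"rx":0,"ry":0,"rz":0,"claw":1}
    - {"x":0,"y":0,"z":0,"rx":0,"ry":0,"rz":0,"claw":1}
    - {"x":0,"y":0,"z":0,"rx":0,"ry":0,"rz":0,"claw":1}

```text
time: 15.53
ee_pos: [460.9, -101.5, 149.8]
tcp_rot: [0.997, 0.08, 0.001, 0.0]
contact_force: [9.6, 2.1, -4.6]
width: 14.8
finger_force: 87.9
```

```bash
python3 - <<'E'
from h import *
plan([(471,-99.7,149.7,-81)])
E
```

```text
at [ 460.9 -101.5  149.8] yawy -80.79 tilt [ 2.8e-03 -6.0e-04 -1.0e+00] F [ 9.6  2.1 -4.6] w 14.8 ff 87.9 t 15.5333 q [-0.44  0.51  0.84  2.08 -0.55  0.77 -0.68]
  xyz [ 0.051 -0.001  0.001] r [ 0.001 -0.003  0.003]
```

Emit:
carry_out:
  series:
    - {"x":0.01,"y":0,"z":0,"rx":0,"ry":0,"rz":0,"claw":1}
    - {"x":0.025,"y":0,"z":0,"rx":0,"ry":0,"rz":0,"claw":1}
    - {"x":0.045,"y":0,"z":0,"rx":0,"ry":0,"rz":0,"claw":1}
    - {"x":0.055,"y":0,"z":0,"rx":0,"ry":0,"rz":0,"claw":1}
    - {"x":0.055,"y":0,"z":-0.02,"rx":0,"ry":0,"rz":0,"claw":1}

```text
time: 15.95
ee_pos: [469.9, -99.7, 153.0]
tcp_rot: [0.997, 0.08, -0.001, -0.0]
contact_force: [0.4, 0.2, -1.9]
width: 14.4
finger_force: 88.2
```

Emit:
carry_out:
  series:
    - {"x":0,"y":0,"z":-0.05,"rx":0,"ry":0,"rz":0,"claw":1}
    - {"x":0,"y":0,"z":-0.13,"rx":0,"ry":0,"rz":0,"claw":1}
    - {"x":0,"y":0,"z":-0.24,"rx":0,"ry":0,"rz":0,"claw":1}
    - {"x":0,"y":0,"z":-0.34,"rx":0,"ry":0,"rz":0,"claw":1}
    - {"x":0,"y":0,"z":-0.4,"rx":0,"ry":0,"rz":0,"claw":1}

```text
time: 16.37
ee_pos: [470.2, -100.6, 236.1]
tcp_rot: [0.997, 0.079, 0.001, 0.0]
contact_force: [0.4, -0.2, -1.8]
width: 14.6
finger_force: 88.2
```

```bash
python3 - <<'E'
from h import *
plan([(451.9,-162.7,235,-7.04)])
t=eyes.grab_frame("top");s=eyes.grab_frame("scene")
c=lambda f,x,y:cv2.resize(f["pixels"][y:y+150,x:x+100],None,fx=4,fy=4,interpolation=2)
cv2.imwrite("pics/h4.png",np.hstack([c(t,280,120),c(s,325,130)])[:,:,::-1])
E
```

```text
at [ 470.2 -100.6  236.1] yawy -80.89 tilt [ 1.6e-03 -4.0e-04 -1.0e+00] F [ 0.4 -0.2 -1.8] w 14.6 ff 88.2 t 16.3667 q [-0.55  0.42  0.96  1.95 -0.41  0.98 -0.81]
  xyz [-0.046  0.097  0.002] r [ 0.   -0.   -0.41]
  xyz [-0.083  0.069  0.002] r [ 0.   -0.   -0.41]
  xyz [-0.104  0.028  0.002] r [ 0.   -0.   -0.41]
```

View pics/h4.png

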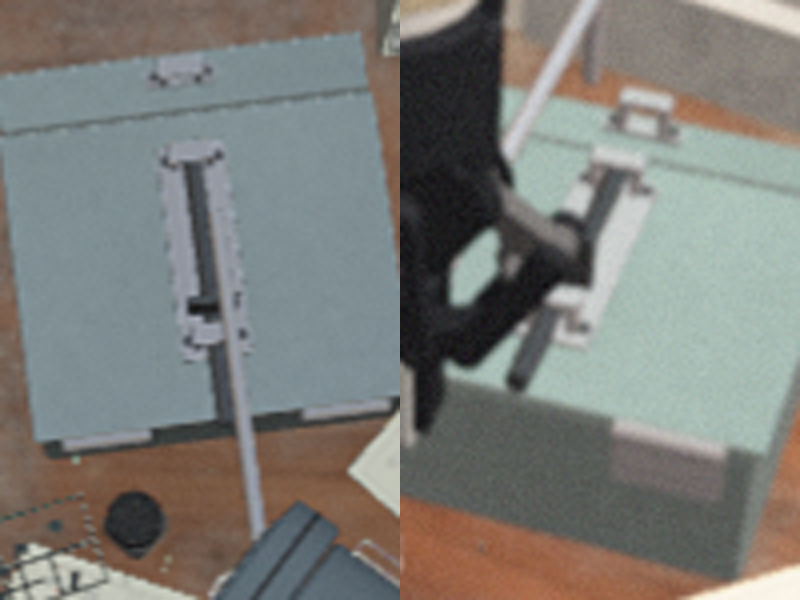

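The bolt is drawn: it is free of the keeper, the lug stands against the front strap at crop (210,305), and the bar sticks out forward at (515,380). Now I swing the rod back over its rest.

Emit:
carry_out:
  series:
    - {"x":-0.01,"y":0.02,"z":0,"rx":0,"ry":0,"rz":-0.06,"claw":1}
    - {"x":-0.02,"y":0.04,"z":0,"rx":0,"ry":0,"rz":-0.15,"claw":1}
    - {"x":-0.03,"y":0.06,"z":0,"rx":0,"ry":0,"rz":-0.24,"claw":1}
    - {"x":-0.04,"y":0.08,"z":0,"rx":0,"ry":0,"rz":-0.33,"claw":1}
    - {"x":-0.046,"y":0.097,"z":0,"rx":0,"ry":0,"rz":-0.42,"claw":1}

```text
time: 16.88
ee_pos: [463.3, -120.6, 233.0]
tcp_rot: [0.955, 0.298, -0.001, -0.0]
contact_force: [-1.1, -0.2, -1.6]
width: 14.7
finger_force: 88.3
```

Emit:
carry_out:
  series:
    - {"x":-0.02,"y":0.014,"z":0,"rx":0,"ry":0,"rz":-0.09,"claw":1}
    - {"x":-0.04,"y":0.028,"z":0,"rx":0,"ry":0,"rz":-0.18,"claw":1}
    - {"x":-0.06,"y":0.042,"z":0,"rx":0,"ry":0,"rz":-0.27,"claw":1}
    - {"x":-0.07,"y":0.056,"z":0,"rx":0,"ry":0,"rz":-0.35,"claw":1}
    - {"x":-0.083,"y":0.069,"z":0,"rx":0,"ry":0,"rz":-0.43,"claw":1}

```text
time: 17.3
ee_pos: [457.5, -141.3, 233.0]
tcp_rot: [0.864, 0.503, -0.0, -0.0]
contact_force: [0.6, -0.1, -2.1]
width: 14.6
finger_force: 88.3
```

Emit:
carry_out:
  series:
    - {"x":-0.03,"y":0.01,"z":0,"rx":0,"ry":0,"rz":-0.09,"claw":1}
    - {"x":-0.06,"y":0.015,"z":0,"rx":0,"ry":0,"rz":-0.18,"claw":1}
    - {"x":-0.08,"y":0.02,"z":0,"rx":0,"ry":0,"rz":-0.26,"claw":1}
    - {"x":-0.1,"y":0.028,"z":0,"rx":0,"ry":0,"rz":-0.33,"claw":1}
    - {"x":-0.104,"y":0.028,"z":0,"rx":0,"ry":0,"rz":-0.38,"claw":1}

```text
time: 17.72
ee_pos: [451.9, -162.8, 233.0]
tcp_rot: [0.748, 0.663, -0.0, -0.0]
contact_force: [-0.5, 0.3, -1.2]
width: 14.5
finger_force: 88.3
```

```bash
python3 - <<'E'
from h import *
plan([(451.9,-162.7,120,-7.04)])
E
```

```text
at [ 451.9 -162.8  233. ] yawy -6.87 tilt [-0.0011 -0.     -1.    ] F [-0.5  0.3 -1.2] w 14.5 ff 88.3 t 17.7167 q [-0.18  0.33  0.58  1.94 -0.22  0.93  0.39]
  xyz [0.    0.001 0.565] r [-0.001  0.     0.003]
```

Emit:
carry_out:
  series:
    - {"x":0,"y":0.001,"z":0.1,"rx":0,"ry":0,"rz":0.003,"claw":1}
    - {"x":0,"y":0.001,"z":0.25,"rx":0,"ry":0,"rz":0.003,"claw":1}
    - {"x":0,"y":0.001,"z":0.4,"rx":0,"ry":0,"rz":0.003,"claw":1}
    - {"x":0,"y":0.001,"z":0.55,"rx":0,"ry":0,"rz":0.003,"claw":1}
    - {"x":0,"y":0.001,"z":0.65,"rx":0,"ry":0,"rz":0.003,"claw":1}

```text
time: 18.13
ee_pos: [451.3, -161.6, 100.8]
tcp_rot: [0.75, 0.661, -0.001, -0.001]
contact_force: [-0.1, 0.6, -2.5]
width: 14.8
finger_force: 88.3
```

```bash
python3 - <<'E'
from h import *
plan([(451.9,-162.7,63.8,-7.04)])
t=eyes.grab_frame("top");s=eyes.grab_frame("scene")
c=lambda f,x,y:cv2.resize(f["pixels"][y:y+150,x:x+200],None,fx=2,fy=2,interpolation=2)
g=lambda f,x,y,n=80:cv2.resize(f["pixels"][y:y+n*3//4,x:x+n],(400,300),interpolation=2)
cv2.imwrite("pics/p1.png",np.vstack([np.hstack([c(t,240,230),c(s,200,230)]),np.hstack([g(t,320,270),g(s,290,270,110)])])[:,:,::-1])
E
```

```text
at [ 451.3 -161.6  100.8] yawy -7.21 tilt [-3.2e-03  5.0e-04 -1.0e+00] F [-0.1  0.6 -2.5] w 14.8 ff 88.3 t 18.1333 q [-0.06  0.51  0.45  2.11 -0.39  0.6   0.54]
  xyz [-0.005  0.004  0.185] r [-0.003 -0.    -0.003]
```

View pics/p1.png

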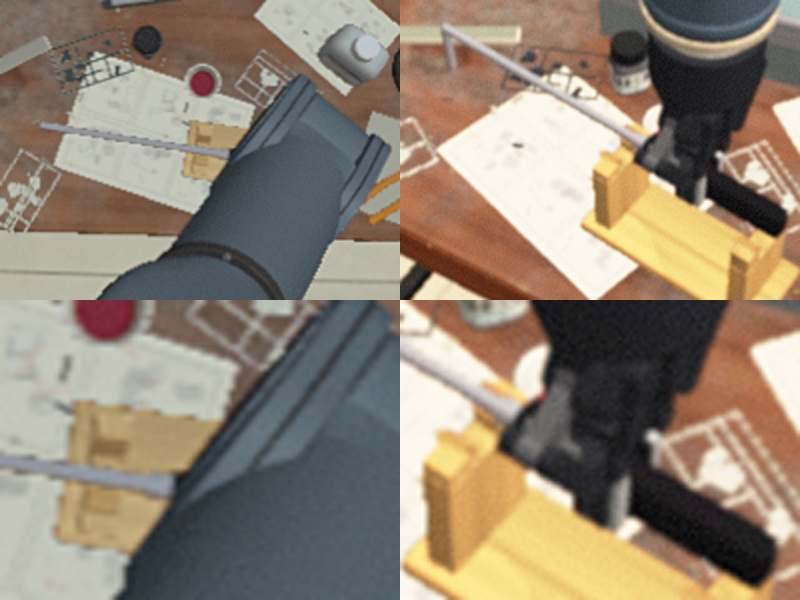

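The rod hangs over both slots (hook bend at upper-right crop (447,28), shaft over the front slot at lower-left (100,465)). I lower it gently.

Emit:
carry_out:
  series:
    - {"x":-0.003,"y":0.002,"z":0.04,"rx":0,"ry":0,"rz":-0.002,"claw":1}
    - {"x":-0.003,"y":0.002,"z":0.08,"rx":0,"ry":0,"rz":-0.002,"claw":1}
    - {"x":-0.003,"y":0.002,"z":0.11,"rx":0,"ry":0,"rz":-0.002,"claw":1}
    - {"x":-0.003,"y":0.002,"z":0.13,"rx":0,"ry":0,"rz":-0.002,"claw":1}
    - {"x":-0.003,"y":0.002,"z":0.145,"rx":0,"ry":0,"rz":-0.002,"claw":1}

```text
time: 18.65
ee_pos: [453.4, -162.7, 74.5]
tcp_rot: [0.749, 0.662, 0.0, 0.0]
contact_force: [0.2, 0.4, -1.3]
width: 14.1
finger_force: 88.1
```

Emit:
carry_out:
  series:
    - {"x":0,"y":0,"z":0,"rx":0,"ry":0,"rz":0,"claw":1}
    - {"x":0,"y":0,"z":0.005,"rx":0,"ry":0,"rz":0,"claw":1}
    - {"x":0,"y":0,"z":0.01,"rx":0,"ry":0,"rz":0,"claw":1}
    - {"x":0,"y":0,"z":0.015,"rx":0,"ry":0,"rz":0,"claw":1}
    - {"x":0,"y":0,"z":0.015,"rx":0,"ry":0,"rz":0,"claw":1}

```text
time: 19.07
ee_pos: [453.3, -162.7, 71.5]
tcp_rot: [0.749, 0.662, 0.0, 0.0]
contact_force: [0.6, -0.1, -1.4]
width: 14.8
finger_force: 88.1
```

```bash
python3 - <<'E'
from h import *
plan([(451.9,-162.7,63.8,-7.04)])
E
```

```text
at [ 453.3 -162.7   71.5] yawy -7.09 tilt [ 1.e-04 -0.e+00 -1.e+00] F [ 0.6 -0.1 -1.4] w 14.8 ff 88.1 t 19.0667 q [-0.03  0.56  0.4   2.13 -0.43  0.53  0.57]
  xyz [-0.001 -0.007  0.039] r [ 0.    -0.    -0.001]
```

Aligned and free; I go down the rest of the way, correcting 1.4 mm in y.

Emit:
carry_out:
  series:
    - {"x":0,"y":-0.006,"z":0,"rx":0,"ry":0,"rz":0,"claw":1}
    - {"x":0,"y":-0.006,"z":0.01,"rx":0,"ry":0,"rz":0,"claw":1}
    - {"x":0,"y":-0.006,"z":0.018,"rx":0,"ry":0,"rz":0,"claw":1}
    - {"x":0,"y":-0.006,"z":0.025,"rx":0,"ry":0,"rz":0,"claw":1}
    - {"x":0,"y":-0.006,"z":0.03,"rx":0,"ry":0,"rz":0,"claw":1}

```text
time: 19.48
ee_pos: [452.0, -162.5, 65.3]
tcp_rot: [0.749, 0.662, -0.0, -0.0]
contact_force: [-0.1, 0.2, -2.0]
width: 14.7
finger_force: 88.1
```

Emit:
carry_out:
  series:
    - {"x":0,"y":0,"z":0.003,"rx":0,"ry":0,"rz":0,"claw":1}
    - {"x":0,"y":0,"z":0.006,"rx":0,"ry":0,"rz":0,"claw":1}
    - {"x":0,"y":0,"z":0.008,"rx":0,"ry":0,"rz":0,"claw":1}
    - {"x":0,"y":0,"z":0.01,"rx":0,"ry":0,"rz":0,"claw":1}
    - {"x":0,"y":0,"z":0.01,"rx":0,"ry":0,"rz":0,"claw":1}

```text
time: 19.9
ee_pos: [452.1, -162.6, 63.9]
tcp_rot: [0.75, 0.662, 0.0, 0.0]
contact_force: [-1.4, 1.2, 4.8]
width: 14.5
finger_force: 89.6
```

Seated on the floor. Now release.

Emit:
carry_out:
  series:
    - {"x":0,"y":0,"z":0,"rx":0,"ry":0,"rz":0,"claw":1}
    - {"x":0,"y":0,"z":0,"rx":0,"ry":0,"rz":0,"claw":0.5}
    - {"x":0,"y":0,"z":0,"rx":0,"ry":0,"rz":0,"claw":0.2}
    - {"x":0,"y":0,"z":0,"rx":0,"ry":0,"rz":0,"claw":-0.1}
    - {"x":0,"y":0,"z":0,"rx":0,"ry":0,"rz":0,"claw":-0.2}
  force: 30

```text
time: 20.32
ee_pos: [452.1, -162.6, 63.5]
tcp_rot: [0.749, 0.662, 0.0, 0.0]
contact_force: [0.3, 0.3, 0.6]
width: 51.2
finger_force: 0.0
```

Emit:
carry_out:
  series:
    - {"x":0,"y":0,"z":0,"rx":0,"ry":0,"rz":0,"claw":-0.2}
    - {"x":0,"y":0,"z":-0.03,"rx":0,"ry":0,"rz":0,"claw":-0.2}
    - {"x":0,"y":0,"z":-0.1,"rx":0,"ry":0,"rz":0,"claw":-0.2}
    - {"x":0,"y":0,"z":-0.2,"rx":0,"ry":0,"rz":0,"claw":-0.2}
    - {"x":0,"y":0,"z":-0.35,"rx":0,"ry":0,"rz":0,"claw":-0.2}

```text
time: 20.73
ee_pos: [450.9, -162.3, 133.3]
tcp_rot: [0.75, 0.662, -0.001, -0.001]
contact_force: [0.7, 0.6, 0.4]
width: 51.4
finger_force: 0.0
```

Emit:
carry_out:
  series:
    - {"x":0,"y":0,"z":-0.2,"rx":0,"ry":0,"rz":0,"claw":-0.2}
    - {"x":0,"y":0,"z":-0.4,"rx":0,"ry":0,"rz":0,"claw":-0.2}
    - {"x":0,"y":0,"z":-0.5,"rx":0,"ry":0,"rz":0,"claw":-0.2}
    - {"x":0,"y":0,"z":-0.5,"rx":0,"ry":0,"rz":0,"claw":-0.2}
    - {"x":0,"y":0,"z":-0.5,"rx":0,"ry":0,"rz":0,"claw":-0.2}

```text
time: 21.15
ee_pos: [452.5, -162.6, 234.9]
tcp_rot: [0.749, 0.662, 0.001, 0.001]
contact_force: [-0.2, 0.5, -0.9]
width: 51.2
finger_force: 0.0
```

Emit:
carry_out:
  series:
    - {"x":0.2,"y":0,"z":0,"rx":0,"ry":0,"rz":0,"claw":-0.2}
    - {"x":0.4,"y":0,"z":0,"rx":0,"ry":0,"rz":0,"claw":-0.2}
    - {"x":0.6,"y":0,"z":0,"rx":0,"ry":0,"rz":0,"claw":-0.2}
    - {"x":0.7,"y":0,"z":0,"rx":0,"ry":0,"rz":0,"claw":-0.2}
    - {"x":0.7,"y":0,"z":0,"rx":0,"ry":0,"rz":0,"claw":-0.2}

```text
time: 21.57
ee_pos: [469.1, -18.3, 232.1]
tcp_rot: [0.747, 0.665, -0.001, -0.001]
contact_force: [0.3, -0.2, -0.1]
width: 51.4
finger_force: 0.0
```

```bash
python3 - <<'E'
from h import *
plan([])
t=eyes.grab_frame("top");s=eyes.grab_frame("scene")
g=lambda f,x,y,n:cv2.resize(f["pixels"][y:y+n*3//4,x:x+n],(400,300),interpolation=2)
cv2.imwrite("pics/e1.png",np.vstack([np.hstack([g(t,250,130,240),g(s,200,130,320)]),np.hstack([g(t,310,260,110),g(s,280,270,130)])])[:,:,::-1])
E
```

```text
at [469.1 -18.3 232.1] yawy -6.68 tilt [-0.0029  0.0013 -1.    ] F [ 0.3 -0.2 -0.1] w 51.4 ff 0.0 t 21.5667 q [-0.48  0.31  0.57  1.97 -0.21  0.92  0.07]
```

View pics/e1.png

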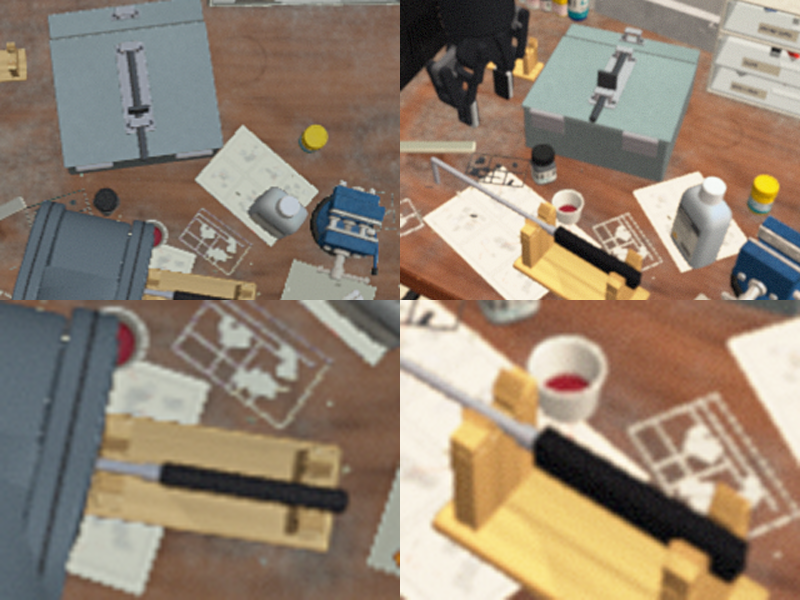

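The rod lies in both slots, hook down (bend at (433,160) in the upper-right crop). The bolt is fully drawn, and the bottle, jar and cup stand untouched. I hand in.

```bash
python3 -c "
from bench import robot
print(robot.job_done())"
```

```text
the job is handed in; nothing more can be done
None
```

The bolt is drawn back to its stop and was held there at about 10 N for over 1.5 s; the rod is back in both slots of its rest, hook down and released, the bystanders look undisturbed in the final pictures, and the job is handed in at about 22 s.

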